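Hold down the brooder's recessed reset with the pin from the drawer

ROBOT

A 6-joint arm with a two-finger parallel gripper is mounted at the origin on the work surface. World frame = base frame: x ahead of the robot, y to its left, z up, the work surface at z = 0. Lengths are in mm, angles in rad, forces in N, time in s.
With the tool pointing down it reaches from about 350 to 875 mm from the base axis. Payload 4.2 kg.
Tool frame: the origin (TCP) lies midway between the tips of the shut fingers; the grasp point (between the pads) lies 19 mm behind it (arm.grasp_offset is the distance from the TCP to the grasp point, in mm); z points along the fingers, y is the line along which they close (so a half turn about z gives the same grasp; the last joint's range is limited). The gripper opens to 85 mm and grips with 20 to 120 N. Pads are 22 mm wide; open, the fingers measure 114 mm over their backs; the gripper's body (76 mm by 85 mm) begins 54 mm behind the grasp point. The pads swing forward as they close: fully open they stand 13 mm farther back than shut.
Start: joints at [-0.897, 0.385, 0.008, 0, -1.194, -0.259], TCP at [251.892, -571.97, 231.312] pointing down, gripper open.
Joint ranges: [-3.14, 3.14], [-1.21, 2.06], [-1.07, 1.41], [-3.16, 2.05], [-2.99, -0.16], [-3.1, 3.1]. Speed limits (rad/s): [2.79, 2.79, 3.14, 3.14, 3.14, 3.14].

INTERFACE

Orientations are given as a unit quaternion [x, y, z, w].
In Python, from bench import arm gives the robot as it stands. The module is installed in compiled form; this text tells all that it offers.
- The arm moves only by the tool servo_tool, never from a script. Its argument "increments" is a list of rows, each a list of 7 numbers: the opening, from 0 (shut) to 1 (fully open), then the shift along the tool's x, y, z in m, then the turn, a rotation vector about the tool's x, y, z in degrees. In form: [[grip, x, y, z, ax, ay, az], ...]. A call has 1 to 12 rows; each row is the pose to reach, as a shift and turn from the pose commanded when the call began, along the tool's axes at that moment; what a row does not reach only later rows make up. A row lasts 1/8 s, in which the tool goes at most 62.5 mm and 10.7 degrees, less where a joint would pass 70% of its speed; a pose out of reach is approached as far as the arm can. A call with a gripper value outside its range is refused whole. The fingers move at their own pace and stop on an object; the grip force is fixed at half the most. Time passes only in rows, so rows that repeat a pose let the fingers close. It gives the time, the measured TCP pose, the force, the opening and the grip force at its end, in the units of the state.
- arm.read_state(): the state, without advancing time (a new reading comes with each control period).
- arm.get_image(name): name is "scene" or "side" or "wrist"; returns a dict with "color" (420x560x3 uint8, red, green, blue), "fx", "fy", "cx", "cy" (pixels), "rvec" (rotation vector, rad) and "tvec" (3), from world to camera coordinates, as OpenCV has them; the wrist camera has in their place "hand_eye" (4x4, takes a point from camera to tool coordinates, whose origin is the TCP and whose axes are the flange's). Camera axes: x right, y down, z forward; pixel columns grow to the right and rows downward; lengths in mm; the calibration is good to about 2 mm. A picture is of the moment at which its call begins: read the wrist's pose just before it. There is no depth.
- arm.job_done(): hands the job in; it is judged then, once.
Trained networks look in the newest picture that a camera, given by its name, has taken for a name from the list of things; names that differ only in an ending like _2 or _b are one class to them, and where a whole thing is asked for, a point or a joint stands for the part that bears it (a point fixed in the world has none). Each returns a list of dicts, best first, with "p" (0 to 1); they miss things now and then, are a little off and sometimes report something else, mostly with a low value. They report only what shows in the picture. A call takes as long as a camera call.
- arm.look_for(camera, thing): "box" ([centre column, centre row, width, height] in pixels, round what is visible of it).
- arm.spot_point(camera, thing): "centre" ([column, row] in pixels: a listed point, or the origin of a listed thing).
The state is a dict: "clock": time; "joints": joint angles; "joint_vel": joint speeds; "joint_efforts": joint torques, N m; "position": TCP position; "ee_rot": TCP orientation; "contact_force": force on the tool from outside, world axes, zero at the start; "wrist_torque": the same for the moment, N m; "gripper_width": finger opening in mm; "grasp_force": force on a finger pad.
Only numpy, scipy, OpenCV 4.12 (cv2) and the standard library are available. Lean on these libraries where they do the work, as an engineer would, in place of code of your own. Each camera call takes 0.05 s, during which the arm holds its last target. There are 200 camera calls.

TASK

The nestling brooder's over-temperature cut-out has tripped. Pull the desk drawer open by its handle, take the orange-handled reset pin out of the drawer, put its tip down through the yellow-ringed hole on top of the brooder's control pod and press the recessed red button all the way down, holding it for three seconds or more. Finish while still gripping the pin and holding the button down (the drawer may stay open); do not disturb the other tools in the drawer or the tubs, bowl and bottle on the bench.

Things in the scene. Friction and masses are not known exactly. Their poses are not given: they have to be found in the camera images.
- drawer_slide (a joint): opening of the frosted drawer of the black desk drawer unit, m: 0 shut (as at the start), 0.19 fully out. It slides straight out of the unit's front; about 2 N of friction, and it stays where it is left.
- drawer_unit: black drawer unit, fixed, 280 deep (its x) x 220 wide (its y) x 146 high; origin at the middle of its lower front edge; its front faces its own -x, roughly the robot (yaw within 0.15 rad); the drawer opens along its -x. The drawer's 5 mm front plate stands just in front of the unit's front edge, its upper edge 137 mm up. A 16 mm high steel dish is fixed on its top, at the back.
- drawer_floor (a point): centre of the drawer's tool block, on the drawer floor (18 mm above the bench), 85 mm behind the front plate; moves with the drawer; axes as the unit's. The white block, fixed in the drawer, is 50 (x) x 170 (y) x 32 mm high; its three 8.5 mm holes at y = -60, 0, 60 mm hold three tools upright, tips on the floor. The drawer's side walls (y = -100, 100 mm) and back reach 86 mm above the bench.
- handle_mid (a point): middle of the drawer's steel bow handle, moves with the drawer. A level round bar 10 mm thick, 110 mm long, across the drawer (along the unit's y), its centre line 40 mm in front of the drawer's front plate, 124 mm above the bench (22 mm below the unit's top): open space for one finger between bar and plate.
- reset_pin: the reset pin, loose, about 30 g, 105 mm long: orange round handle 16 mm in diameter, 60 mm long, and below it a steel shaft 6 mm in diameter, 45 mm long. Origin at the steel tip, z along the pin from tip to handle. Starts upright, tip down, in any one of the three holes of the block in the shut drawer, under the unit's top; the nearest other tool stands 60 mm beside it.
- pin_grip (a point): point on the pin's axis in its orange handle, 80 mm above the tip: where to grip it
- syringe: white feeding syringe, barrel 17 mm in diameter with a 25 mm flange, 102 mm tall, standing upright in another hole of the block in the drawer; origin at its tip, z up. Stays in its hole.
- brush: small brush with a blue handle 14 mm in diameter, 102 mm tall, standing upright in another hole of the block in the drawer; origin at its tip, z up. Stays in its hole.
- brooder: white nestling brooder with clear walls, fixed to the bench, 280 deep (its x) x 340 wide (its y) x 165 high, with a grey control pod 120 x 220 x 34 mm on its lid (top of the pod 199 mm above the bench); origin at the centre of its underside, front towards its -x, yaw within 0.15 rad. A dial on the pod, 138 mm from the reset hole, stands 12 mm proud; otherwise the pod's top is flat and level.
- reset_hole (a point): centre of the mouth of the reset hole in the pod's top, 199 mm above the bench: a vertical round hole 16 mm in diameter with a small chamfer, ringed in yellow. The red button cap (13 mm in diameter) lies in it, its top 18 mm below the mouth when not pressed. z up.
- button_press (a joint): how far the recessed button is pressed, m: 0 up, 0.005 fully down; it springs back. It takes 1.5 N to start it and 4 N to hold it fully down, against a hard stop.
- reset_button: the red cap of the recessed button, 13 mm in diameter, 6 mm high; origin at the centre of its underside, moves down with the button
- white_tub: open white plastic tub 90 x 90 x 60 mm on the bench, loose; origin under its centre
- blue_tub: white tub with a blue lid, 92 x 92 x 67 mm, on the bench, loose; origin under its centre
- pink_bowl: pink bowl, 110 mm across, 50 mm high, on the bench, loose; origin under its centre
- spray: white bottle with a blue cap, 60 mm in diameter, 170 mm tall, on the bench, loose; origin under its centre

How it is judged (in metres and radians):
On the way, in this order (a step that is already met when the one before it is completed fails the run):
1. the drawer is being pulled open with the gripper on its handle (value of joint drawer_slide above 0.06 m and contact force between the fingers and handle_bar above 0.3 N), for 0.05 s.
2. the reset pin is lifted out of the drawer in the gripper, its tip higher than the drawer's walls (height (world z) of reset_pin above 0.09 m and contact force between the fingers and reset_pin above 2 N), for 0.2 s.
3. the pin, through the hole and gripped by the robot, holds the button down for two seconds on end (value of joint button_press above 0.0035 m and contact force between reset_pin and reset_button above 1 N and horizontal distance between reset_pin and reset_hole below 0.008 m and z of reset_pin in the frame of reset_hole below -0.018 m and angle between reset_pin's own z axis and vertical below 0.3 rad and contact force between the fingers and reset_pin above 2 N), for 2 s.
At the end, for the whole second after the job is handed in: The robot still grips the pin (more than 2 N), the pin stands in the reset hole within 17 degrees of upright with its tip within 8 mm of the hole's axis and more than 18 mm below the mouth, and it presses on the button (more than 1 N) with the button more than 3.5 mm down of 5 mm (all of step 3); the arm keeps its last pose, push and grip.
It fails at once if a tub, the bowl or the bottle on the bench is moved more than 30 mm (distance of any of white_tub, blue_tub, pink_bowl, spray from where it was at the start of the episode above 0.03 m).
It fails at once if the syringe or the brush is tipped over or lifted out of the block in the drawer (angle between any of syringe, brush's own z axis and vertical above 0.5 rad or height (world z) of any of syringe, brush above 0.05 m).
It also fails if it takes over 59 s, if anything falls off the work surface, if the arm or the gripper's body presses on something with over 40 N, if the wrist force passes 120 N, or if a joint passes its speed limit or range.

## Working session

There is one attempt and no reset: what is moved stays moved. The work goes in short steps, Python scripts to look and compute and a tool call to move; the robot and the scene stay as the last step left them, time stands still between calls to the robot, and variables do not carry over. Pictures are saved under pics/ and viewed, at most 10 in all, crops included, and the job is handed in when it is done.

Besides the shell and the picture viewer there is one more tool, called after "Call:" as a command line: name --pt "numbers of a row" for each row, then --argument value for the rest. servo_tool: Moves the arm, as the interface text tells. Its arguments: {"type":"object","properties":{"increments":{"type":"array","items":{"type":"array","items":{"type":"number"}}}},"required":["increments"]}

```bash
mkdir -p pics
cat > h.py <<'E'
import numpy as np, cv2
from scipy.spatial.transform import Rotation as R
from bench import arm
def cam(name):
    s=arm.read_state(); im=arm.get_image(name)
    K=np.array([[im['fx'],0,im['cx']],[0,im['fy'],im['cy']],[0,0,1]])
    if 'hand_eye' in im:
        T=np.eye(4);T[:3,:3]=R.from_quat(s['ee_rot']).as_matrix();T[:3,3]=s['position']
        C=T@np.array(im['hand_eye'])
    else:
        W=np.eye(4);W[:3,:3]=R.from_rotvec(np.ravel(im['rvec'])).as_matrix();W[:3,3]=np.ravel(im['tvec']);C=np.linalg.inv(W)
    return im['color'],K,C
def ray(K,C,p):
    d=C[:3,:3]@np.linalg.solve(K,[p[0],p[1],1.]);return C[:3,3],d
def atz(K,C,p,z):
    o,d=ray(K,C,p);return o+d*(z-o[2])/d[2]
def save(c,n): cv2.imwrite('pics/'+n,cv2.cvtColor(c,cv2.COLOR_RGB2BGR))
def proj(K,C,P):
    W=np.linalg.inv(C);q=K@(W[:3,:3]@np.asarray(P,float)+W[:3,3]);return q[:2]/q[2]
def toolshift(s,P):
    return R.from_quat(s['ee_rot']).as_matrix().T@(np.asarray(P)-s['position'])/1000
E
cat > a.py <<'E'
from h import *
np.set_printoptions(precision=1,suppress=True)
s=arm.read_state();print(s['clock'],s['position'],s['ee_rot'],s['joints'])
zs=dict(handle_mid=124,reset_hole=199,drawer_unit=0,brooder=0,white_tub=0,blue_tub=0,pink_bowl=0,spray=0)
ims=[]
for n in ['scene','side']:
    c,K,C=cam(n);ims.append(c);print(n,C[:3,3])
    for t,z in zs.items():
        for d in arm.spot_point(n,t)[:1]: print(t,round(d['p'],2),np.array(d['centre']),atz(K,C,d['centre'],z))
    save(c,n+'0.png')
E
python3 a.py
```

```text
0.0 [ 251.6 -571.4  230.2] [-0.2  1.   0.  -0. ] [-0.9  0.4  0.  -0.  -1.2 -0.3]
scene [ 544.5  589.9 1700.3]
handle_mid 0.71 [271.3 165.7] [ 615.  -280.8  124. ]
reset_hole 0.7 [263.6 311.7] [594.8 242.1 199. ]
drawer_unit 0.67 [259.7 185.6] [ 655.9 -263.7    0. ]
brooder 0.71 [244.9 342.9] [652.3 301.2   0. ]
blue_tub 0.72 [326.7 374.1] [387.5 376.4   0. ]
pink_bowl 0.6 [324.7 129.8] [ 429.8 -521.7    0. ]
spray 0.94 [293.8 126.6] [ 548.5 -526.4    0. ]
side [1373.2 -352.8 1284.5]
reset_hole 0.6 [383.5 180.6] [587.8 241.4 199. ]
drawer_unit 0.87 [234.1 267.5] [ 648.  -276.3    0. ]
white_tub 0.64 [317.1 182.8] [383.8 105.2   0. ]
blue_tub 0.88 [386.5 169.2] [394.2 385.8   0. ]
pink_bowl 0.81 [151.4 231. ] [ 428.3 -516.3    0. ]
spray 0.58 [152.3 263.3] [ 557.  -529.2    0. ]
```

View pics/scene0.png

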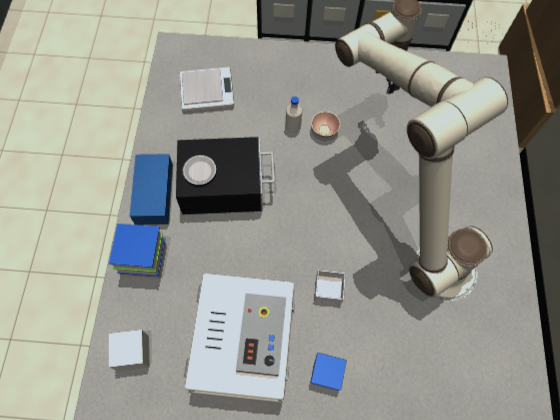

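View pics/side0.png

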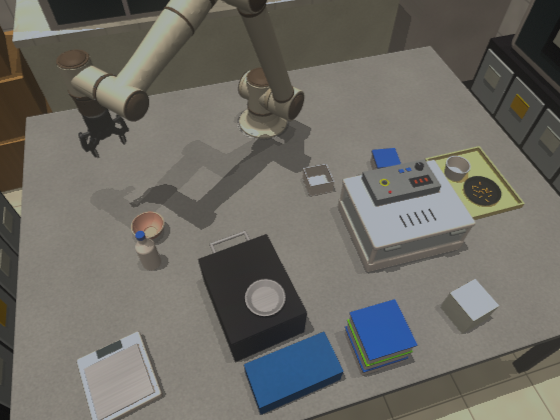

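Scene shows the drawer unit with its bow handle at about (267,167) and the yellow ring at (264,312). Side shows the handle at about (230,243). Next I'll triangulate and get the yaw.

```bash
cat > b.py <<'E'
from h import *
np.set_printoptions(precision=4,suppress=True)
s=arm.read_state();print(s['position'],R.from_quat(s['ee_rot']).as_matrix(),s['gripper_width'],s['contact_force'])
for n,(a,b) in dict(scene=((258,139),(261.5,210.5)),side=((201,262),(265,238))).items():
    c,K,C=cam(n)
    A,B=[atz(K,C,p,146) for p in (a,b)];d=B-A;print(n,A,B,'yaw',np.arctan2(-d[0],d[1]))
    for t in ['handle_mid','reset_hole','reset_pin','pin_grip']:
        print(t,[(round(d['p'],2),np.array(d['centre'])) for d in arm.spot_point(n,t)[:2]])
    big=cv2.resize(c[110:230,170:330] if n=='scene' else c[140:300,170:410],None,fx=3,fy=3,interpolation=cv2.INTER_CUBIC);save(big,n+'1.png')
E
python3 b.py
```

```text
[ 251.8965 -571.9659  231.3052] [[-0.9152 -0.403   0.    ]
 [-0.403   0.9152  0.    ]
 [-0.      0.     -1.    ]] 85.3431257618693 [-0.3017  0.7723  0.7919]
scene [ 668.4646 -369.7822  146.    ] [ 632.324  -100.6213  146.    ] yaw 0.13347315909081153
handle_mid [(0.61, array([259.2, 187.5])), (0.56, array([274.1, 166. ]))]
reset_hole [(0.72, array([264. , 311.9])), (0.59, array([328.2, 290.4]))]
reset_pin []
pin_grip []
side [ 685.412  -373.1901  146.    ] [ 657.8873 -172.0581  146.    ] yaw 0.13600394785800224
handle_mid [(0.44, array([227.2, 237.5]))]
reset_hole [(0.62, array([384.3, 180.6]))]
reset_pin []
pin_grip []
```

View pics/scene1.png

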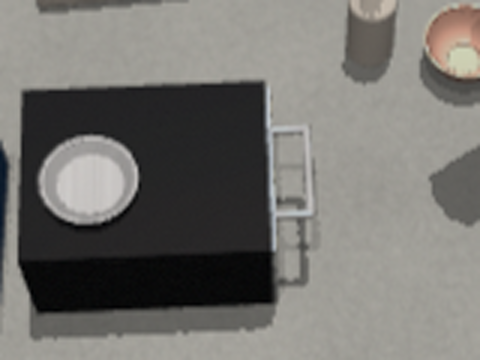

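Run:
```python
from h import *
s=arm.read_state()
c,K,C=cam('scene')
for p in ((272.7,152.3),(274,181.7)):print(atz(K,C,p,124))
print(toolshift(s,[600,-277,270]))
c,K,C=cam('side');print([proj(K,C,(608-a,-277,124)) for a in (0,10,20)])
```

```text
[ 614.46441334 -333.96655218  124.        ]
[ 600.90384821 -220.12507327  124.        ]
[-0.437472    0.12965543 -0.03868238]
[array([228.05050083, 236.90113663]), array([227.33505307, 234.305063  ]), array([226.6254583 , 231.73022752])]
```

Call:
servo_tool --pt "0.6 -0.437 0.13 -0.039 0 0 -74" --pt "0.6 -0.437 0.13 -0.039 0 0 -74" --pt "0.6 -0.437 0.13 -0.039 0 0 -74" --pt "0.6 -0.437 0.13 -0.039 0 0 -74" --pt "0.6 -0.437 0.13 -0.039 0 0 -74" --pt "0.6 -0.437 0.13 -0.039 0 0 -74" --pt "0.6 -0.437 0.13 -0.039 0 0 -74" --pt "0.6 -0.437 0.13 -0.039 0 0 -74" --pt "0.6 -0.437 0.13 -0.039 0 0 -74"

```text
clock: 2.62
position: [600.2, -275.9, 269.8]
ee_rot: [0.754, -0.657, -0.0, 0.0]
contact_force: [-0.4, -0.4, 0.2]
gripper_width: 51.5
grasp_force: 0.0
```

```bash
cat > w.py <<'E'
import sys
from h import *
np.set_printoptions(precision=4,suppress=True)
zs=dict(handle_mid=124,reset_hole=199,reset_pin=18,pin_grip=98,syringe=18,brush=18,drawer_floor=18)
s=arm.read_state();print(s['clock'],s['position'],s['joints'],s['gripper_width'],s['contact_force'],s['grasp_force']);print(R.from_quat(s['ee_rot']).as_matrix())
c,K,C=cam('wrist');print('cam',C[:3,3])
save(c,sys.argv[1])
for t in sys.argv[2:]:
    for d in arm.spot_point('wrist',t)[:2]: print(t,round(d['p'],2),np.array(d['centre']),atz(K,C,d['centre'],zs[t]))
E
python3 w.py w1.png handle_mid
```

```text
2.625 [ 600.1631 -275.914   269.8032] [-0.1866  0.4258  0.1679 -0.     -1.3137  0.323 ] 51.45579057216733 [-0.4078 -0.3981  0.2083] 0.0
[[ 0.136  -0.9907 -0.0008]
 [-0.9907 -0.136   0.0002]
 [-0.0003  0.0007 -1.    ]]
cam [ 609.9295 -343.9871  412.3928]
handle_mid 0.86 [272.5 190. ] [ 610.2955 -279.0795  124.    ]
```

View pics/w1.png

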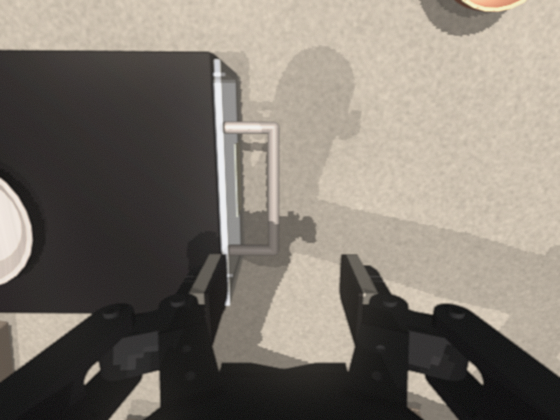

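Run:
```python
from h import *
s=arm.read_state()
c,K,C=cam('wrist');print(C[:3,:3])
for a,b,z in (((274,132),(275.5,246),124),((215,60),(227,300),137),((211,54),(220,260),146)):
    A,B=[atz(K,C,p,z) for p in (b,a)];print(A,B,np.arctan2(B[0]-A[0],A[1]-B[1]))
# fit bar edges by gray profile
g=cv2.cvtColor(c,cv2.COLOR_RGB2GRAY)
for r in (145,165,185,205,225): print(r,g[r,262:286])
```

```text
[[-9.90942022e-01 -1.28966203e-01 -3.74383199e-02]
 [-1.34288565e-01  9.53095429e-01  2.71248380e-01]
 [ 7.00417890e-04  2.73818957e-01 -9.61780998e-01]]
[ 599.35727946 -228.47933079  124.        ] [ 613.76858502 -330.2323604   124.        ] 0.1406944795669312
[ 637.40194093 -174.50656887  137.        ] [ 664.64023875 -377.77257368  137.        ] 0.13320965353286535
[ 645.90354703 -218.09894165  146.        ] [ 666.0160911  -380.36645671  146.        ] 0.12331789292552126
145 [134 131 122 125 147 169 185 195 208 216 211 198 181 160 146 152 167 176
 173 173 173 170 172 171]
165 [170 162 140 127 143 166 182 193 205 212 210 196 181 161 148 151 169 175
 174 173 175 177 177 174]
185 [164 147 122 123 144 165 179 191 201 208 208 197 182 160 144 150 165 171
 167 167 167 167 169 171]
205 [169 167 148 123 128 157 176 189 199 205 203 197 182 161 148 152 169 175
 175 173 172 173 173 177]
225 [105 105 102 101  97 102 111 115 119 121 122 120 113 104  97  98 104 104
 107 106 108 106 106 104]
```

The wrist picture shows the bar from (274,127) to (275,250), with the plate edge at about (222,190). That puts the handle at about (609.5,-279), and the yaw already matches the tool. I'll descend, close and pull.

Call:
servo_tool --pt "0.35 0.004 -0.009 0.06 0 0 0" --pt "0.35 0.004 -0.009 0.11 0 0 0" --pt "0.35 0.004 -0.009 0.14 0 0 0" --pt "0.35 0.004 -0.009 0.165 0 0 0" --pt "0.35 0.004 -0.009 0.165 0 0 0" --pt "0 0.004 -0.009 0.165 0 0 0" --pt "0 0.004 -0.009 0.165 0 0 0" --pt "0 0.004 -0.009 0.165 0 0 0"

```text
clock: 3.78
position: [609.5, -280.6, 107.1]
ee_rot: [0.753, -0.658, 0.002, -0.0]
contact_force: [-1.5, -2.4, 3.3]
gripper_width: 7.6
grasp_force: 58.8
```

Call:
servo_tool --pt "0 0 0.01 0 0 0 0" --pt "0 0 0.03 0 0 0 0" --pt "0 0 0.055 0 0 0 0" --pt "0 0 0.08 0 0 0 0" --pt "0 0 0.105 0 0 0 0" --pt "0 0 0.13 0 0 0 0" --pt "0 0 0.155 0 0 0 0" --pt "0 0 0.175 0 0 0 0" --pt "0 0 0.183 0 0 0 0" --pt "0 0 0.183 0 0 0 0"

```text
clock: 5.03
position: [426.9, -304.4, 107.0]
ee_rot: [0.753, -0.658, 0.001, -0.0]
contact_force: [-1.8, 0.6, 7.7]
gripper_width: 7.8
grasp_force: 59.6
```

Call:
servo_tool --pt "0.35 0 0 0 0 0 0" --pt "0.35 0 0 0 0 0 0" --pt "0.35 0 0 0 0 0 0" --pt "0.35 0 0 -0.05 0 0 0" --pt "0.35 0 0 -0.1 0 0 0" --pt "0.6 0 -0.05 -0.16 0 0 0" --pt "0.6 0 -0.1 -0.2 0 0 0" --pt "0.6 0 -0.1 -0.2 0 0 0" --pt "0.6 0 -0.1 -0.2 0 0 0"

```text
clock: 6.15
position: [527.5, -290.4, 305.2]
ee_rot: [0.754, -0.657, 0.0, -0.0]
contact_force: [0.3, 0.7, -0.5]
gripper_width: 51.3
grasp_force: 0.0
```

```bash
python3 w.py w2.png handle_mid reset_pin pin_grip syringe brush drawer_floor
```

```text
6.15 [ 527.5328 -290.4406  305.1597] [-0.2349  0.3056  0.0749 -0.0004 -1.3399  0.3714] 51.325934476622265 [ 0.3445  0.7331 -0.4685] 0.0
[[ 0.1361 -0.9907  0.0004]
 [-0.9907 -0.1361  0.0003]
 [-0.0002 -0.0004 -1.    ]]
cam [ 537.1426 -358.5269  447.7534]
handle_mid 0.8 [382.9 190.9] [ 429.7037 -299.6427  124.    ]
reset_pin 0.68 [262.  217.1] [ 547.3629 -222.9527   18.    ]
reset_pin 0.27 [255.8 239.6] [ 551.9176 -189.8093   18.    ]
pin_grip 0.96 [253.8 242.5] [ 550.9833 -217.4794   98.    ]
syringe 0.92 [257.3 125.1] [ 567.4578 -341.0613   18.    ]
brush 0.63 [261.1 168.9] [ 556.2751 -287.3317   18.    ]
drawer_floor 0.68 [258.4 170.5] [ 559.4799 -284.7952   18.    ]
```

View pics/w2.png

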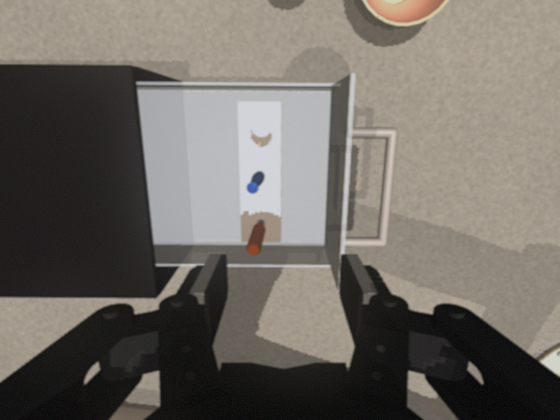

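Wrist picture: the drawer is open, with the orange pin top at (252,250), brush at (257,182) and syringe at (261,137). The pin is in the y=+60 hole. I'll move over it for a second view.

Call:
servo_tool --pt "0.6 -0.04 -0.02 0.03 0 0 0" --pt "0.6 -0.068 -0.025 0.06 0 0 0" --pt "0.6 -0.068 -0.025 0.06 0 0 0" --pt "0.6 -0.068 -0.025 0.06 0 0 0"

```text
clock: 7.0
position: [542.6, -220.7, 246.3]
ee_rot: [0.753, -0.658, 0.001, -0.0]
contact_force: [0.4, -0.5, 0.9]
gripper_width: 51.1
grasp_force: 0.0
```

```bash
python3 w.py w3.png reset_pin pin_grip brush drawer_floor
python3 - <<'E'
from h import *
c,K,C=cam('wrist');hsv=cv2.cvtColor(c,cv2.COLOR_RGB2HSV)
m=((hsv[...,0]<14)&(hsv[...,1]>150)&(hsv[...,2]>50)).astype(np.uint8)
n,l,st,ce=cv2.connectedComponentsWithStats(m);print([(st[i],ce[i]) for i in range(1,n) if st[i][4]>60])
E
```

```text
7.0 [ 542.6316 -220.7068  246.2711] [-0.1096  0.3072 -0.0697  0.0009 -1.1925  0.245 ] 51.13588284849512 [ 0.4094 -0.4914  0.8862] 0.0
[[ 0.1353 -0.9908  0.0014]
 [-0.9908 -0.1353 -0.001 ]
 [ 0.0012 -0.0012 -1.    ]]
cam [ 552.0524 -288.616   388.9628]
reset_pin 0.7 [281.4 176.2] [ 545.5036 -222.6014   18.    ]
pin_grip 0.62 [274.6 191.8] [ 551.0193 -222.1261   98.    ]
brush 0.55 [279.7 120.1] [ 555.4579 -282.4457   18.    ]
drawer_floor 0.71 [279.5 119.6] [ 555.7385 -282.9285   18.    ]
[(array([266, 192,  16,  17, 210], dtype=int32), array([274.        , 200.34285714]))]
```

View pics/w3.png

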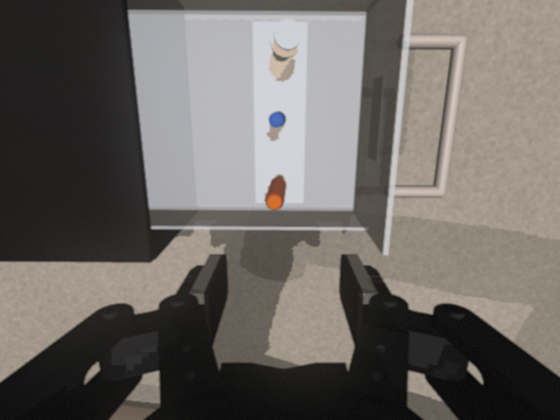

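The pin's orange top is at (274.5,201).

Run:
```python
from h import *
np.set_printoptions(precision=4,suppress=True)
s=arm.read_state();c,K,C=cam('wrist')
print(atz(K,C,(274.5,201),123),atz(K,C,(274.5,193.5),98))
# block corners: z=50
for p in ((254,22),(307,22),(255,203),(302,203)):print(atz(K,C,p,50))
for n in('scene','side'):
    c,K,C=cam(n)
    for t,z in (('pin_grip',98),('reset_pin',18)):
        for d in arm.spot_point(n,t)[:1]:print(n,t,d['p'],d['centre'],atz(K,C,d['centre'],z))
```

```text
[ 549.9043 -220.225   123.    ] [ 550.6124 -220.5967   98.    ]
[ 589.1865 -364.8986   50.    ]
[ 541.6037 -371.3516   50.    ]
[ 569.3091 -196.4908   50.    ]
[ 520.6796 -203.1185   50.    ]
side pin_grip 0.5 [240.9, 225.8] [ 560.9151 -226.2667   98.    ]
side reset_pin 0.59 [239.4, 237.6] [ 551.611  -234.0617   18.    ]
```

Call:
servo_tool --pt "0.7 0.002 -0.007 0.05 0 0 0" --pt "0.7 0.002 -0.007 0.1 0 0 0" --pt "0.7 0.002 -0.007 0.14 0 0 0" --pt "0.7 0.002 -0.007 0.167 0 0 0" --pt "0.7 0.002 -0.007 0.167 0 0 0" --pt "0.7 0.002 -0.007 0.167 0 0 0" --pt "0.3 0.002 -0.007 0.167 0 0 0" --pt "0 0.002 -0.007 0.167 0 0 0" --pt "0 0.002 -0.007 0.167 0 0 0" --pt "0 0.002 -0.007 0.167 0 0 0"

```text
clock: 8.9
position: [549.8, -221.4, 79.3]
ee_rot: [0.753, -0.657, 0.001, -0.0]
contact_force: [-1.6, -1.0, 4.7]
gripper_width: 14.6
grasp_force: 58.2
```

Call:
servo_tool --pt "0 0 0 -0.02 0 0 0" --pt "0 0 0 -0.06 0 0 0" --pt "0 0 0 -0.11 0 0 0" --pt "0 0 0 -0.16 0 0 0" --pt "0 0 0 -0.21 0 0 0" --pt "0 0 0 -0.235 0 0 0" --pt "0 0 0 -0.235 0 0 0" --pt "0 0 0 -0.235 0 0 0"

```text
clock: 9.9
position: [548.8, -220.7, 311.5]
ee_rot: [0.753, -0.658, -0.001, 0.0]
contact_force: [-1.9, -0.4, -0.7]
gripper_width: 14.6
grasp_force: 58.5
```

```bash
python3 w.py w4.png reset_pin pin_grip;python3 - <<'E'
from h import *
c,K,C=cam('wrist');s=arm.read_state()
hole=[]
for n in('scene','side'):
    c,K,C=cam(n)
    for t,z in (('pin_grip',333),('reset_pin',253),('reset_hole',199)):
        for d in arm.spot_point(n,t)[:1]:print(n,t,d['p'],d['centre'],atz(K,C,d['centre'],z))
    hsv=cv2.cvtColor(c,cv2.COLOR_RGB2HSV);m=((abs(hsv[...,0].astype(int)-28)<7)&(hsv[...,1]>150)&(hsv[...,2]>90)).astype(np.uint8)
    k,l,st,ce=cv2.connectedComponentsWithStats(m);print([(st[i],ce[i],atz(K,C,ce[i],199)) for i in range(1,k) if st[i][4]>10])
E
```

```text
9.9 [ 548.8097 -220.6907  311.4953] [-0.1093  0.2856  0.0626 -0.0011 -1.3507  0.245 ] 14.581638414542262 [-1.9453 -0.43   -0.6575] 58.45170311629772
[[ 0.135  -0.9908 -0.0027]
 [-0.9908 -0.135   0.0014]
 [-0.0017  0.0025 -1.    ]]
cam [ 558.7811 -288.9425  453.9845]
reset_pin 0.97 [284.6 219.1] [ 537.0868 -152.2195   18.    ]
pin_grip 0.59 [282.3 289.4] [531.8249 -90.3561  98.    ]
scene reset_hole 0.84 [262.4, 312.1] [598.15538569 243.54208195 199.        ]
[]
side pin_grip 0.54 [237.7, 175.9] [ 554.11160477 -219.49321781  333.        ]
side reset_pin 0.68 [379.2, 184.4] [637.03141876 193.03069537 253.        ]
side reset_hole 0.76 [382.5, 180.5] [586.54040906 238.52410609 199.        ]
[(array([517,  94,  12,  13,  23], dtype=int32), array([522.26086957,  99.7826087 ]), array([369.3452669 , 910.96739553, 199.        ])), (array([380, 179,   9,   7,  25], dtype=int32), array([384.12, 182.04]), array([593.89378794, 240.80214374, 199.        ]))]
```

View pics/w4.png

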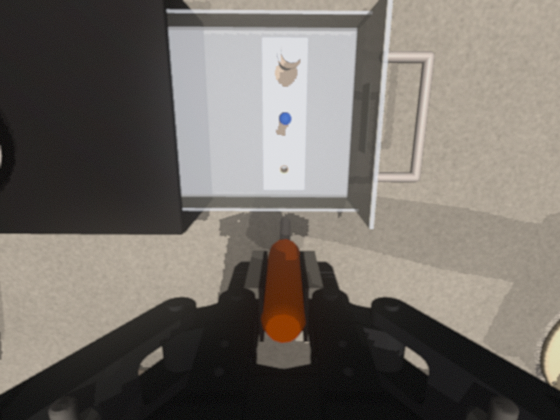

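The pin is held straight, with its tip at (285,218). The three hole estimates give about (593,241). I'll move above it.

Call:
servo_tool --pt "0 -0.03 -0.007 0 0 0 0" --pt "0 -0.08 -0.019 0 0 0 0" --pt "0 -0.14 -0.033 0 0 0 0" --pt "0 -0.2 -0.047 0 0 0 0" --pt "0 -0.26 -0.061 0 0 0 0" --pt "0 -0.32 -0.075 0 0 0 0" --pt "0 -0.38 -0.09 0 0 0 0" --pt "0 -0.425 -0.1 0 0 0 0" --pt "0 -0.452 -0.106 0 0 0 0" --pt "0 -0.452 -0.106 0 0 0 0" --pt "0 -0.452 -0.106 0 0 0 0"

```text
clock: 11.88
position: [593.4, 240.1, 313.4]
ee_rot: [0.753, -0.658, 0.0, 0.0]
contact_force: [0.2, 0.6, -0.4]
gripper_width: 14.8
grasp_force: 58.5
```

```bash
python3 w.py w5.png reset_hole reset_pin pin_grip
```

```text
11.875 [593.4255 240.1308 313.4208] [ 0.6369  0.3715  0.1906  0.0002 -1.3903 -0.5022] 14.799506567991811 [ 0.2042  0.6146 -0.4367] 58.490749821066856
[[ 0.1343 -0.9909 -0.0002]
 [-0.9909 -0.1343 -0.0004]
 [ 0.0004  0.0002 -1.    ]]
cam [602.9916 172.1267 456.0571]
reset_hole 0.87 [284.5 205.5] [592.5299 241.0268 199.    ]
reset_pin 0.84 [285.3 219.6] [581.3571 309.2226  18.    ]
pin_grip 0.93 [282.6 289.2] [576.6269 370.7029  98.    ]
```

View pics/w5.png

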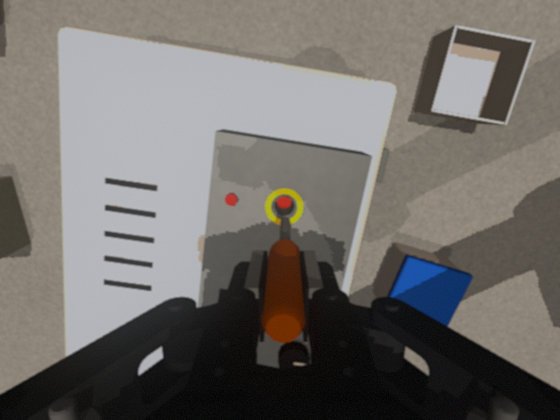

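The yellow ring is centred near (284.5,206), with the pin tip right below it at (285,219).

```bash
cat > f.py <<'E'
from h import *
np.set_printoptions(precision=2,suppress=True)
s=arm.read_state();c,K,C=cam('wrist');p=s['position'];print(p)
hsv=cv2.cvtColor(c,cv2.COLOR_RGB2HSV)[150:260,230:340];m=((abs(hsv[...,0].astype(int)-28)<7)&(hsv[...,1]>150)&(hsv[...,2]>90)).astype(np.uint8)
ct=max(cv2.findContours(m,cv2.RETR_EXTERNAL,cv2.CHAIN_APPROX_NONE)[0],key=len)
e=cv2.fitEllipse(ct);ec=np.array(e[0])+[230,150];print('ring',ec,e,atz(K,C,ec,199))
for d in arm.spot_point('wrist','reset_hole')[:1]:print('net',atz(K,C,d['centre'],199))
tz=p[2]-61.3
for d in arm.spot_point('wrist','reset_pin')[:1]:t=atz(K,C,d['centre'],tz);print('tip',d['p'],d['centre'],t);print('tool move',toolshift(s,p+atz(K,C,ec,199)-t)*1000)
print('px of tip if exactly under TCP',proj(K,C,[p[0],p[1],tz]))
big=cv2.resize(c[160:300,210:360],None,fx=4,fy=4,interpolation=cv2.INTER_CUBIC);save(big,'z%d.png'%(s['clock']*100))
E
python3 f.py;ls pics
```

```text
[593.54 239.8  313.78]
ring [284.05 206.55] ((54.04509353637695, 56.55073547363281), (33.11408233642578, 34.32514953613281), 94.65937805175781) [592.94 241.78 199.  ]
net [590.85 241.45 199.  ]
tip 0.9 [286.9, 220.3] [591.99 235.99 252.48]
tool move [-5.6  -1.69 53.48]
px of tip if exactly under TCP [283.69 225.61]
scene0.png
scene1.png
side0.png
side1.png
w1.png
w2.png
w3.png
w4.png
w5.png
z1207.png
```

View pics/z1207.png

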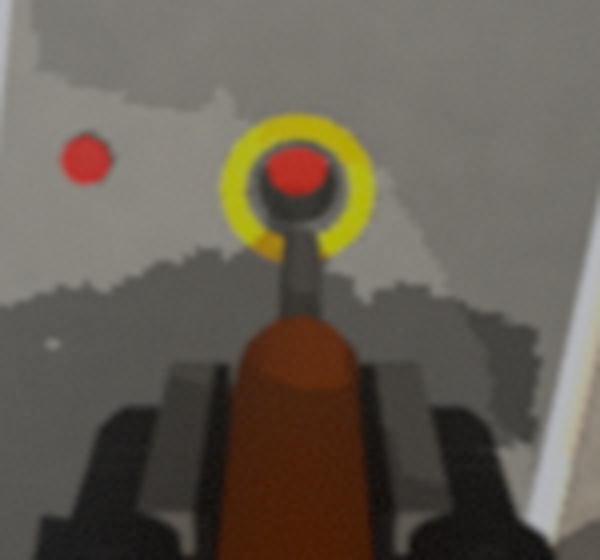

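Run:
```python
from h import *
from scipy.optimize import least_squares
np.set_printoptions(precision=2,suppress=True)
s=arm.read_state();c,K,C=cam('wrist');p=s['position']
x=np.array([.134,-.991,0]);y=np.array([-.991,-.134,0])
hsv=cv2.cvtColor(c,cv2.COLOR_RGB2HSV);m=((hsv[...,0]<14)&(hsv[...,1]>200)&(hsv[...,2]>120)).astype(np.uint8);m[:300]=0
n,l,st,ce=cv2.connectedComponentsWithStats(m);i=1+st[1:,4].argmax();print(st[i],ce[i])
obs=[((285.5,217.5),0,3),((285,239.5),45,8),(tuple(ce[i]),105,0)]
def model(q):
    ox,oy,tx,ty,h=q
    t=np.array([p[0],p[1],p[2]-h])
    return [proj(K,C,t+x*(ox+tx*L+r)+y*(oy+ty*L)+[0,0,L]) for _,L,r in obs]
f=lambda q:np.r_[np.ravel(np.array(model(q))-[o[0] for o in obs]),(q[4]-61.3)/3, q[3]*20]
for q0 in ([0,0,0,0,61.3],):
    print('nominal',np.array(model(q0)).ravel());r=least_squares(f,q0);print(r.x,r.fun)
```

```text
Traceback (most recent call last):
ValueError: attempt to get argmax of an empty sequence
```

Run:
```python
from h import *
from scipy.optimize import least_squares
np.set_printoptions(precision=3,suppress=True)
s=arm.read_state();c,K,C=cam('wrist');p=s['position'];print(p)
x=np.array([.134,-.991,0]);y=np.array([-.991,-.134,0])
print(cv2.cvtColor(c,cv2.COLOR_RGB2HSV)[300:350:4,283].tolist())
obs=[((285.5,217.5),0,3),((285,239.5),45,8),((283,328),105,0)]
def model(q):
    ox,oy,tx,ty,h=q
    t=np.array([p[0],p[1],p[2]-h])
    return [proj(K,C,t+x*(ox+tx*L+r)+y*(oy+ty*L)+[0,0,L]) for _,L,r in obs]
f=lambda q:np.r_[np.ravel(np.array(model(q))-[o[0] for o in obs]),(q[4]-61.3)/3, q[3]*20]
q0=[0,0,0,0,61.3]
print('nominal',np.array(model(q0)).ravel());r=least_squares(f,q0);print(r.x,r.fun)
```

```text
[593.442 240.505 313.497]
[[11, 227, 74], [12, 252, 76], [11, 243, 85], [12, 249, 91], [12, 255, 115], [12, 248, 115], [12, 251, 116], [12, 255, 115], [12, 255, 114], [12, 255, 113], [12, 255, 115], [10, 48, 48], [0, 150, 17]]
nominal [283.671 221.157 283.785 239.071 284.009 324.416]
[ 1.456  1.213 -0.04  -0.015 62.976] [ 0.06   0.699 -0.133 -0.989  0.058  0.313  0.559 -0.292]
```

Call:
servo_tool --pt "0 -0.004 -0.001 0.015 0 0 0" --pt "0 -0.004 -0.001 0.03 0 0 0" --pt "0 -0.004 -0.001 0.044 0 0 0" --pt "0 -0.004 -0.001 0.044 0 0 0" --pt "0 -0.004 -0.001 0.044 0 0 0"

```text
clock: 12.95
position: [594.2, 245.2, 269.6]
ee_rot: [0.753, -0.658, 0.0, -0.0]
contact_force: [-0.6, -0.5, 0.6]
gripper_width: 14.6
grasp_force: 58.5
```

```bash
python3 f.py; ls -t pics | head -1
```

```text
[594.15 245.22 269.63]
ring [286.21 216.57] ((56.20877456665039, 66.56787872314453), (39.931983947753906, 41.720699310302734), 93.34352111816406) [592.94 241.82 199.  ]
net [591.69 240.26 199.  ]
tip 0.95 [287.3, 219.9] [592.42 241.09 208.33]
tool move [-0.64 -0.61  9.33]
px of tip if exactly under TCP [283.72 225.63]
z1295.png
```

View pics/z1295.png

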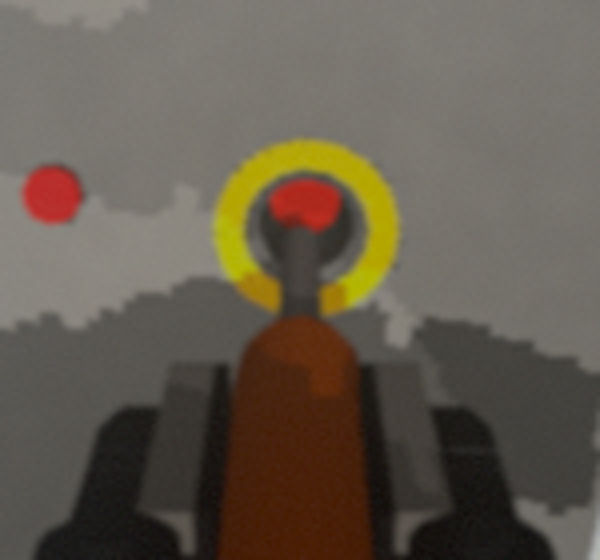

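Ring centre is at crop (307,227) and the tip at (301,232), so the tip is inside the ring. I'll descend.

Call:
servo_tool --pt "0 0 0 0.008 0 0 0" --pt "0 0 0 0.016 0 0 0" --pt "0 0 0 0.023 0 0 0" --pt "0 0 0 0.023 0 0 0" --pt "0 0 0 0.023 0 0 0"

```text
clock: 13.72
position: [594.0, 245.2, 246.4]
ee_rot: [0.753, -0.658, 0.0, -0.0]
contact_force: [-0.5, 0.4, 0.1]
gripper_width: 14.6
grasp_force: 58.5
```

Call:
servo_tool --pt "0 0 0 0.002 0 0 0" --pt "0 0 0 0.004 0 0 0" --pt "0 0 0 0.005 0 0 0" --pt "0 0 0 0.005 0 0 0"

```text
clock: 14.22
position: [594.0, 245.2, 241.7]
ee_rot: [0.753, -0.658, 0.0, -0.0]
contact_force: [-0.4, 0.7, 1.4]
gripper_width: 14.8
grasp_force: 58.7
```

Call:
servo_tool --pt "0 0 0 0.001 0 0 0" --pt "0 0 0 0.002 0 0 0" --pt "0 0 0 0.003 0 0 0" --pt "0 0 0 0.003 0 0 0"

```text
clock: 14.72
position: [594.0, 245.2, 238.5]
ee_rot: [0.753, -0.658, 0.0, -0.0]
contact_force: [-0.4, 1.2, 3.1]
gripper_width: 14.5
grasp_force: 58.9
```

Call:
servo_tool --pt "0 0 0 0.001 0 0 0" --pt "0 0 0 0.002 0 0 0" --pt "0 0 0 0.003 0 0 0" --pt "0 0 0 0.003 0 0 0"

```text
clock: 15.22
position: [594.2, 245.3, 237.1]
ee_rot: [0.754, -0.657, 0.001, -0.001]
contact_force: [-2.5, -0.5, 7.6]
gripper_width: 14.5
grasp_force: 59.7
```

Call:
servo_tool --pt "0 0 0 0.001 0 0 0" --pt "0 0 0 0.001 0 0 0" --pt "0 0 0 0.001 0 0 0" --pt "0 0 0 0.001 0 0 0" --pt "0 0 0 0.001 0 0 0" --pt "0 0 0 0.001 0 0 0" --pt "0 0 0 0.001 0 0 0" --pt "0 0 0 0.001 0 0 0" --pt "0 0 0 0.001 0 0 0" --pt "0 0 0 0.001 0 0 0" --pt "0 0 0 0.001 0 0 0" --pt "0 0 0 0.001 0 0 0"

```text
clock: 16.73
position: [594.2, 245.2, 236.9]
ee_rot: [0.754, -0.657, 0.001, -0.001]
contact_force: [-3.1, 0.4, 10.9]
gripper_width: 14.8
grasp_force: 60.1
```

Call:
servo_tool --pt "0 0 0 0 0 0 0" --pt "0 0 0 0 0 0 0" --pt "0 0 0 0 0 0 0" --pt "0 0 0 0 0 0 0" --pt "0 0 0 0 0 0 0" --pt "0 0 0 0 0 0 0" --pt "0 0 0 0 0 0 0" --pt "0 0 0 0 0 0 0" --pt "0 0 0 0 0 0 0" --pt "0 0 0 0 0 0 0" --pt "0 0 0 0 0 0 0" --pt "0 0 0 0 0 0 0"

```text
clock: 18.23
position: [594.2, 245.2, 236.9]
ee_rot: [0.754, -0.657, 0.001, -0.001]
contact_force: [-3.0, -0.5, 9.9]
gripper_width: 14.9
grasp_force: 60.1
```

Call:
servo_tool --pt "0 0 0 0 0 0 0" --pt "0 0 0 0 0 0 0" --pt "0 0 0 0 0 0 0" --pt "0 0 0 0 0 0 0" --pt "0 0 0 0 0 0 0" --pt "0 0 0 0 0 0 0" --pt "0 0 0 0 0 0 0" --pt "0 0 0 0 0 0 0"

```text
clock: 19.23
position: [594.2, 245.2, 236.9]
ee_rot: [0.754, -0.657, 0.001, -0.001]
contact_force: [-2.6, -0.7, 10.2]
gripper_width: 14.8
grasp_force: 60.1
```

```bash
python3 -c "
from bench import arm
print(arm.job_done())"
```

```text
the job is handed in; nothing more can be done
None
```

I opened the drawer, took out the reset pin and pressed the button to its hard stop at about 10 N, holding it about 4 s. I handed the job in with the pin still gripped and pressing; no verdict was returned, and the press was judged from force and depth readings.

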